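Half-turn play check of a bayonet connector cap

ROBOT

A 6-joint arm with a two-finger parallel gripper is mounted at the origin on the work surface. World frame = base frame: x ahead of the robot, y to its left, z up, the work surface at z = 0. Lengths are in m, angles in rad, forces in N, time in s.
With the tool pointing down it reaches from about 0.375 to 0.9 m from the base axis. Payload 3.1 kg.
Tool frame: the origin (TCP) lies at the very end of the fingers, on their centre line; the grasp point (between the pads) lies robot.grasp_offset behind it (robot.grasp_offset is the distance from the TCP to the grasp point, in m); z points along the fingers, y is the line along which they close (so a half turn about z gives the same grasp; the last joint's range is limited). The gripper opens to 87 mm and grips with 3 to 60 N. Pads are 19 mm wide; open, the fingers measure 117 mm over their backs; the gripper's body (75 mm by 190 mm) begins 51 mm behind the grasp point.
Start: joints at [0.95, 0.527, 1.433, -0, 1.181, -0.178], TCP at [0.268, 0.565, 0.186] pointing down, gripper open.
Joint ranges: [-3.08, 3.08], [-0.75, 2.2], [0.22, 2.44], [-1.43, 4.57], [0, 2.65], [-2.85, 2.85]. Speed limits (rad/s): [2.79, 2.79, 3.14, 3.14, 3.14, 3.14].

INTERFACE

Orientations are given as a 3x3 rotation matrix whose columns are the frame's x, y, z axes.
In Python, from plant import robot, optics gives the robot as it stands.
- The arm moves only by the tool arm_command, never from a script. Its arguments are lists of equal length, an entry for each row: "gripper": the closure, from -1 (fully open) to 1 (shut); "translation": the shift along the tool's x, y, z scaled (see below), a list of three; "twist": the turn about the tool's z scaled (see below). In form: {"gripper": [gripper, ...], "translation": [[dx, dy, dz], ...], "twist": [twist, ...]}. A call has 1 to 20 rows; each row is the pose to reach, as a shift and turn from the pose commanded when the call began, along the tool's axes at that moment; what a row does not reach only later rows make up. The controller multiplies each number of a shift by 100 mm and each number of a turn by 90 degrees. A row lasts 1/8 s, in which the tool goes at most 62.5 mm and 10.7 degrees, less where a joint would pass 70% of its speed; a pose out of reach is approached as far as the arm can. A call with a number of a shift or a turn outside -1 to 1 is refused whole. A call with a gripper value outside its range is refused whole. The fingers move at their own pace and stop on an object; "force" is the grip in N (left out, the last holds). Time passes only in rows, so rows that repeat a pose let the fingers close. It gives the time, the measured TCP pose, the force, the opening and the grip force at its end, in the units of the state.
- robot.get_obs(): the state, without advancing time (a new reading comes with each control period).
- optics.read_camera(name): name is "scene" or "side" or "wrist"; returns the picture (420x560x3 uint8, blue, green, red); there is no depth.
- optics.get_calibration(name): a dict with "mtx" (3x3 intrinsics, pixels), "dist" ([k1, k2, p1, p2, k3] as OpenCV has them; the pictures are not rectified), "rvec" (rotation vector, rad) and "tvec" (3), from world to camera coordinates, as OpenCV has them; the wrist camera has in their place "T_tool_cam" (4x4, takes a point from camera to tool coordinates, whose origin is the TCP and whose axes are the flange's). Camera axes: x right, y down, z forward; pixel columns grow to the right and rows downward; lengths in m; the calibration is good to about 2 mm. A picture is of the moment at which its call begins: read the wrist's pose just before it. get_calibration takes no time and is no camera call.
- robot.hand_in(): hands the job in; it is judged then, once.
The state is a dict: "time": time; "joint_positions": joint angles; "qvel": joint speeds; "effort": joint torques, N m; "tool_pos": TCP position; "tcp_rot": TCP orientation; "wrist_force": force on the tool from outside, world axes, zero at the start; "wrist_torque": the same for the moment, N m; "gripper_width": finger opening in m; "grip_force": force on a finger pad.
Only numpy, scipy, OpenCV 4.12 (cv2) and the standard library are available. Lean on these libraries where they do the work, as an engineer would, in place of code of your own. Each camera call takes 0.05 s, during which the arm holds its last target. There are 200 camera calls.

TASK

Lift the orange bayonet cap off its parking peg and plug it fully home into the round receptacle on top of the black test unit, its two lugs going down through the two slots. Then twist it clockwise (seen from above) against the spring, half way to the lock: until the handle bar points at the yellow marks, never on to the red marks where the lock clicks. The job finishes while holding: keep gripping the cap at the yellow marks and do not let go; leave the grey cap, the meter and the parts tray alone.

Things in the scene. Friction and masses are not known exactly. Their poses are not given: they have to be found in the camera images.
- cap: Orange bayonet cap, 70 to 120 g, hung upright on either peg. Origin: centre of its underside, z up. Tube 28 mm outside, 19 bore, z 0 to 18.5 mm; two lugs along its +x and -x, 8 wide, z 0 to 10, tips 21.5 mm from the axis; disc 51 across, z 18.5 to 24.5; handle bar straight above the lugs, 46 long (x), 12 thick (y), z 24.5 to 54.5, white stripe on top. A half turn about z looks the same.
- cap_seat (a point): Point on the orange cap's axis at the underside of its disc, 18.5 mm above the cap's origin. Fully home it lies at socket.
- unit: Black box, fixed, 150 (x) by 180 (y) by 60 mm high, steel receptacle on top. Origin: on the table under the receptacle's axis; the box spans x -65 to +85, y -90 to +90 mm. Marks on its top, 33 to 57 mm from the axis, each on both opposite sides: white along the unit's x (the slots), yellow 45 degrees clockwise from white, red 90 degrees (along y).
- socket (a point): Centre of the receptacle's upper face, 80 mm above the table. Steel collar 60 mm across, 20 high. Its flange, 5 thick, has a 32 mm hole and two slots 13 wide along the unit's +x and -x for the lugs (about 2 mm spare each way); cavity below 15 high. Home, the cap's disc rests on this face; its lugs then turn only clockwise, under the flange, which keeps the cap in.
- lock (a joint): Sprung follower in the receptacle, rad, clockwise positive, 0 at rest. The lugs push it after about 0.11 rad of free turn, so it reads about 0.11 less than the cap's turn: 0.67 at the yellow marks; end stop 1.45 = locked. Spring: 0.035 N m at 0, 0.10 N m at yellow; it turns the cap back if let go.
- rack: Aluminium rack, fixed, base 70 (x) by 240 (y) by 12 mm high; two upright steel pegs 12 mm thick at its y = -75 and +75 mm, tops 87 mm above the table. A cap hangs over each peg, which reaches 18.5 mm into it; cap underside 68.5 mm above the table. Origin: centre of the base's underside.
- spare: Grey cap of the same shape on the other peg; not to be moved. Origin as for the orange cap.
- meter: Hand-held meter lying flat, grey, 85 x 150 x 28 mm, blue screen; leave alone. Origin: centre of its underside.
- tray: White parts tray with black connector shells, 100 x 160 x 30 mm; leave alone. Origin: centre of its underside.
Mind the look-alikes: they are no part of the job. What is meant by the cap is not brown, purple or turquoise, and is the smaller of those in its own colour.

How it is judged:
By the outcome, as a careful person would: the job done as asked, in the order asked, and still so for the second after the job is handed in, while the arm keeps its last pose, push and grip.
It also fails if it takes over 38 s, if anything falls off the work surface, if the arm or the gripper's body presses on something with over 40 N, if the wrist force passes 120 N, or if a joint passes its speed limit or range.

## Working session

There is one attempt and no reset: what is moved stays moved. The work goes in short steps, Python scripts to look and compute and a tool call to move; the robot and the scene stay as the last step left them, time stands still between calls to the robot, and variables do not carry over. Pictures are saved under pics/ and viewed, at most 10 in all, crops included, and the job is handed in when it is done.

Besides the shell and the picture viewer there is one more tool, called in YAML: its name, and indented under it one key for each argument. arm_command: Moves the arm, as the interface text tells. Shifts and turns lie within -1 to 1; 1 stands for 100 mm of shift or 90 degrees of turn. Its arguments: {"type":"object","properties":{"gripper":{"type":"array","items":{"type":"number"}},"translation":{"type":"array","items":{"type":"array","items":{"type":"number","minimum":-1,"maximum":1}}},"twist":{"type":"array","items":{"type":"number","minimum":-1,"maximum":1}},"force":{"type":"number"}},"required":["gripper","translation","twist"]}

```bash
mkdir -p pics; ls
python3 - <<'E'
from plant import robot, optics
import cv2,numpy as np
for n in("scene","side"):
    cv2.imwrite(f"pics/{n}0.png",optics.read_camera(n))
    c=optics.get_calibration(n);R=cv2.Rodrigues(np.array(c['rvec'],float))[0];print(n,np.round(-R.T@np.array(c['tvec']).ravel(),3),np.round(c['mtx'],1).tolist())
o=robot.get_obs();print(o['time'],o['tool_pos'],np.round(o['tcp_rot'],3).tolist(),robot.grasp_offset)
print(optics.get_calibration('wrist'))
E
```

```text
pics
scene [ 1.04  -0.699  0.654] [[433.8, 0.0, 273.7], [0.0, 433.8, 212.7], [0.0, 0.0, 1.0]]
side [ 0.205 -0.645  0.815] [[403.9, 0.0, 280.2], [0.0, 403.9, 217.2], [0.0, 0.0, 1.0]]
0.1 [0.26735594 0.56413024 0.18477343] [[-0.904, 0.428, -0.001], [0.428, 0.904, -0.002], [0.0, -0.002, -1.0]] 0.0187
{'mtx': array([[312.61756209,   0.        , 277.3091932 ],
       [  0.        , 312.61756209, 207.19499748],
       [  0.        ,   0.        ,   1.        ]]), 'dist': array([-0.05137901,  0.        ,  0.        ,  0.        ,  0.        ]), 'T_tool_cam': array([[-8.78960545e-04, -9.57105738e-01, -2.89737526e-01,
         8.01373788e-02],
       [ 9.99999592e-01, -9.01516888e-04, -5.56130929e-05,
         5.31438823e-04],
       [-2.07975663e-04, -2.89737457e-01,  9.57106140e-01,
        -1.98922163e-01],
       [ 0.00000000e+00,  0.00000000e+00,  0.00000000e+00,
         1.00000000e+00]])}
```

View pics/scene0.png

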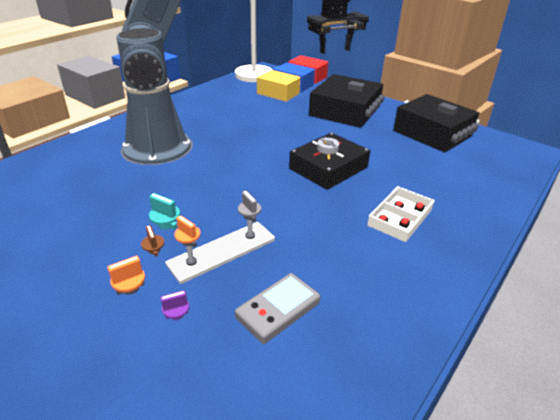

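View pics/side0.png

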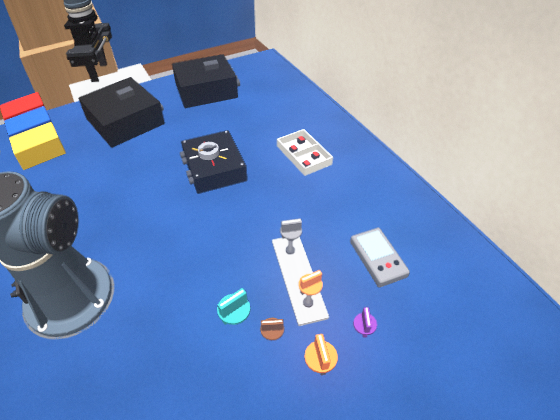

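The orange ones are a cap on the peg (scene 187,232; side 311,283) and a larger one lying on the table (scene 127,275; side 321,355). The look-alikes in scene are turquoise (163,210), brown (152,240) and purple (175,305), and the grey spare is at (249,205). I choose the orange cap on the peg. The unit with the receptacle is at scene (328,147), side (208,151). Next I check close crops.

Run:
```python
import cv2,numpy as np
s=cv2.imread('pics/scene0.png');d=cv2.imread('pics/side0.png')
def c(im,x,y,w=66,h=50): return cv2.resize(im[y:y+h,x:x+w],None,fx=6,fy=6,interpolation=cv2.INTER_CUBIC)
cv2.imwrite('pics/crops.png',np.vstack([np.hstack([c(s,155,210),c(s,295,125)]),np.hstack([c(d,280,262),c(d,177,128)])]))
```

```text
(no output)
```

View pics/crops.png

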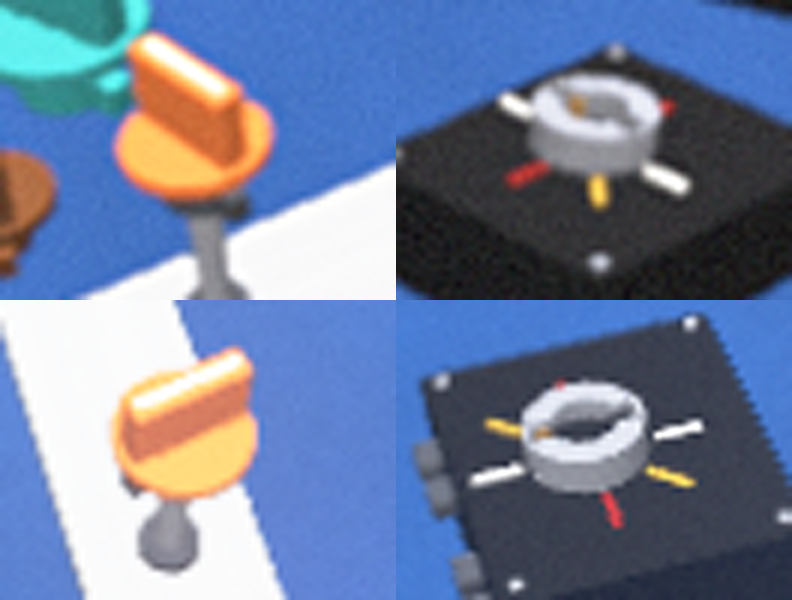

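The crop confirms the choice: a small orange cap hanging on the peg. Stripe ends are at scene (180,216.7) and (193.3,225.8), side (302.8,280) and (320.5,272). The ring's top centre is at scene (328.3,143.3), side (208.5,148.3). Outer ends of the white marks are at scene (312.7,141.3) and (343.7,156.3), side (189.7,158.3) and (228.2,149.2).

```bash
cat > h.py <<'E'
from plant import robot, optics
import cv2,numpy as np
def cam(n,o=None):
    c=optics.get_calibration(n);K=np.array(c['mtx']);D=np.array(c['dist'],float)
    if n=='wrist':
        T=np.eye(4);T[:3,:3]=o['tcp_rot'];T[:3,3]=o['tool_pos'];T=T@c['T_tool_cam'];R=T[:3,:3].T;t=-R@T[:3,3]
    else: R=cv2.Rodrigues(np.array(c['rvec'],float))[0];t=np.array(c['tvec'],float).ravel()
    return K,D,R,t
def onplane(C,px,z):
    K,D,R,t=C
    u=cv2.undistortPoints(np.array([[px]],float),K,D).ravel()
    d=R.T@np.r_[u,1];o=-R.T@t
    return o+d*(z-o[2])/d[2]
def tri(Cs,pxs):
    A=0;b=0
    for (K,D,R,t),p in zip(Cs,pxs):
        u=cv2.undistortPoints(np.array([[p]],float),K,D).ravel();d=R.T@np.r_[u,1];d/=np.linalg.norm(d);P=np.eye(3)-np.outer(d,d);A=A+P;b=b+P@(-R.T@t)
    return np.linalg.solve(A,b)
def line(a,b): return np.round((a+b)/2,4),round(np.degrees(np.arctan2(*(b-a)[1::-1]))%180,1),round(np.linalg.norm(b-a),4)
def totool(p,o): return np.array(o['tcp_rot']).T@(np.array(p)-o['tool_pos'])
E
python3 - <<'E'
from h import *
S,D=cam('scene'),cam('side');o=robot.get_obs()
for nm,z,s,d in(("stripe",.123,[(180,216.7),(193.3,225.8)],[(302.8,280),(320.5,272)]),("white",.06,[(312.7,141.3),(343.7,156.3)],[(189.7,158.3),(228.2,149.2)]),("ring",.08,[(328.3,143.3)]*2,[(208.5,148.3)]*2)):
    print(nm,*[line(*[onplane(C,p,z) for p in q]) for C,q in((S,s),(D,d))],'tri',np.round(tri((S,D),(s[0],d[0])),4),np.round(tri((S,D),(s[1],d[1])),4))
print(o['joint_positions'])
E
```

```text
stripe (array([ 0.4859, -0.2873,  0.123 ]), np.float64(176.8), np.float64(0.042)) (array([ 0.4851, -0.2875,  0.123 ]), np.float64(178.4), np.float64(0.0417)) tri [ 0.4646 -0.2863  0.1226] [ 0.5062 -0.2878  0.1224]
white (array([0.4718, 0.2414, 0.06  ]), np.float64(172.4), np.float64(0.1167)) (array([0.4724, 0.242 , 0.06  ]), np.float64(171.7), np.float64(0.1148)) tri [0.415  0.2479 0.0613] [0.5293 0.2341 0.0597]
ring (array([0.4749, 0.2362, 0.08  ]), np.float64(0.0), np.float64(0.0)) (array([0.4729, 0.2416, 0.08  ]), np.float64(0.0), np.float64(0.0)) tri [0.4727 0.2412 0.0786] [0.4727 0.2412 0.0786]
[ 9.49486803e-01  5.28369920e-01  1.43376830e+00 -3.52152370e-05
  1.18138231e+00 -1.78508884e-01]
```

Both cameras agree to about 1 mm. The cap is at (0.4855, -0.2874) with its bar at 177.5°. The unit is at (0.472, 0.241) with its slots at 172°. Moving to a hover over the cap.

arm_command:
  gripper: [-1,-1,-1]
  translation:
    - [-0.4,-0.483,0]
    - [-0.8,-0.967,0]
    - [-0.8,-0.967,0]
  twist: [0,0,0]

```text
time: 0.48
tool_pos: [0.298, 0.4388, 0.1849]
tcp_rot: [[-0.902, 0.432, -0.003], [0.432, 0.902, -0.004], [0.001, -0.005, -1.0]]
wrist_force: [-0.6, 0.5, 0.9]
gripper_width: 0.0872
grip_force: 0.0
```

arm_command:
  gripper: [-1,-1,-1]
  translation:
    - [-0.4,-0.483,0]
    - [-0.8,-0.967,0]
    - [-0.8,-0.967,0]
  twist: [0,0,0]

```text
time: 0.85
tool_pos: [0.33, 0.3191, 0.1856]
tcp_rot: [[-0.901, 0.433, -0.001], [0.433, 0.901, -0.001], [0.0, -0.001, -1.0]]
wrist_force: [0.1, 0.6, -0.6]
gripper_width: 0.0874
grip_force: 0.0
```

arm_command:
  gripper: [-1,-1,-1]
  translation:
    - [-0.4,-0.483,0]
    - [-0.8,-0.967,0]
    - [-0.8,-0.967,0]
  twist: [0,0,0]

```text
time: 1.23
tool_pos: [0.3624, 0.1981, 0.1859]
tcp_rot: [[-0.901, 0.434, 0.001], [0.434, 0.901, 0.0], [-0.001, 0.001, -1.0]]
wrist_force: [0.7, 0.6, 1.1]
gripper_width: 0.0871
grip_force: 0.0
```

arm_command:
  gripper: [-1,-1,-1]
  translation:
    - [-0.4,-0.483,0]
    - [-0.8,-0.967,0]
    - [-0.8,-0.967,0]
  twist: [0,0,0]

```text
time: 1.6
tool_pos: [0.3942, 0.0763, 0.186]
tcp_rot: [[-0.901, 0.434, 0.003], [0.434, 0.901, -0.0], [-0.003, 0.001, -1.0]]
wrist_force: [-0.2, 1.6, -0.1]
gripper_width: 0.0873
grip_force: 0.0
```

arm_command:
  gripper: [-1,-1,-1]
  translation:
    - [-0.4,-0.483,0]
    - [-0.8,-0.967,0]
    - [-0.8,-0.967,0]
  twist: [0,0,0]

```text
time: 1.98
tool_pos: [0.4253, -0.0451, 0.1859]
tcp_rot: [[-0.902, 0.432, 0.003], [0.432, 0.902, -0.001], [-0.003, 0.001, -1.0]]
wrist_force: [-0.8, 1.0, -0.2]
gripper_width: 0.087
grip_force: 0.0
```

arm_command:
  gripper: [-1,-1,-1]
  translation:
    - [-0.4,-0.483,0]
    - [-0.8,-0.967,0]
    - [-0.8,-0.967,0]
  twist: [0,0,0]

```text
time: 2.35
tool_pos: [0.4561, -0.1665, 0.1858]
tcp_rot: [[-0.903, 0.43, 0.003], [0.43, 0.903, -0.001], [-0.003, 0.0, -1.0]]
wrist_force: [0.2, 0.4, 0.1]
gripper_width: 0.0874
grip_force: 0.0
```

arm_command:
  gripper: [-1,-1,-1,-1]
  translation:
    - [-0.4,-0.483,0]
    - [-0.8,-0.967,0]
    - [-0.8,-0.967,0]
    - [-0.8,-0.967,0]
  twist: [-0.08,-0.16,-0.253,-0.253]

```text
time: 2.85
tool_pos: [0.4845, -0.2834, 0.185]
tcp_rot: [[-0.999, 0.045, -0.001], [0.045, 0.999, 0.003], [0.001, 0.003, -1.0]]
wrist_force: [-0.9, 0.6, -0.1]
gripper_width: 0.0868
grip_force: 0.0
```

Run:
```python
from h import *
o=robot.get_obs();im=optics.read_camera('wrist')
C=cam('wrist',o);K,D,R,t=C
for p in((.4646,-.2863,.123),(.5062,-.2878,.123)): print(cv2.projectPoints(np.array([p]),cv2.Rodrigues(R)[0],t,K,D)[0].ravel())
cv2.imwrite('pics/w1.png',im);print(o['tool_pos'],np.array(o['tcp_rot'])[:,1])
```

```text
[271.89310371 186.23432416]
[272.57015902 231.75526848]
[ 0.4844653  -0.28336808  0.18495585] [0.04467445 0.99899785 0.00273842]
```

View pics/w1.png

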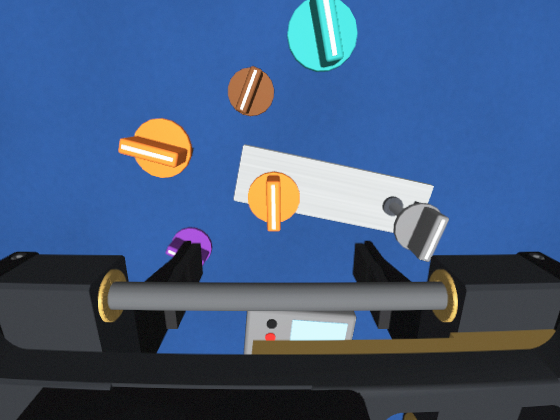

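The wrist view shows the cap below at disc (273,198), with its stripe from (273.5,180) to (273.5,230), parallel to the tool's x. I refine the stripe by threshold, in this picture and in the scene and side pictures I already have.

Run:
```python
from h import *
o=robot.get_obs();im=cv2.imread('pics/w1.png')
C=cam('wrist',o)
def box(im,x0,y0,x1,y1):
    h=im[y0:y1,x0:x1].astype(int);m=(h.min(2)>150).astype(np.uint8)
    n,l,st,_=cv2.connectedComponentsWithStats(m);k=1+st[1:,4].argmax();p=np.argwhere(l==k)[:,::-1]+[x0,y0]
    (c,s,a)=cv2.minAreaRect(p.astype(np.float32));b=cv2.boxPoints((c,s,a));
    d=[np.linalg.norm(b[1]-b[0]),np.linalg.norm(b[2]-b[1])]
    return ((b[0]+b[3])/2,(b[1]+b[2])/2) if d[0]>d[1] else ((b[0]+b[1])/2,(b[2]+b[3])/2)
for n,c,f,w in(('wrist',C,'w1',(262,170,285,240)),('scene',cam('scene'),'scene0',(170,210,200,240)),('side',cam('side'),'side0',(296,265,325,285))):
    e=box(cv2.imread(f'pics/{f}.png'),*w);print(n,np.round(e,1).tolist(),line(*[onplane(c,p,.123) for p in e]))
```

```text
wrist [[273.0, 185.0], [273.0, 229.0]] (array([ 0.4834, -0.2862,  0.123 ]), np.float64(177.1), np.float64(0.0401))
scene [[177.0, 215.3000030517578], [192.39999389648438, 224.3000030517578]] (array([ 0.4794, -0.2868,  0.123 ]), np.float64(0.8), np.float64(0.0452))
side [[296.0, 274.5], [321.0, 274.5]] (array([ 0.4813, -0.2813,  0.123 ]), np.float64(151.0), np.float64(0.0509))
```

arm_command:
  gripper: [-1,-1,-1,-1,1,1,1,1,1,1]
  translation:
    - [0,-0.03,0.4]
    - [0,-0.03,0.7]
    - [0,-0.03,0.9]
    - [0,-0.03,0.9]
    - [0,-0.03,0.9]
    - [0,-0.03,0.9]
    - [0,-0.03,0.9]
    - [0,-0.03,0.9]
    - [0,-0.03,0.9]
    - [0,-0.03,0.9]
  twist: [0,0,0,0,0,0,0,0,0,0]
  force: 40

```text
time: 4.15
tool_pos: [0.4835, -0.2899, 0.0957]
tcp_rot: [[-0.999, 0.046, 0.0], [0.046, 0.999, 0.0], [-0.0, 0.0, -1.0]]
wrist_force: [0.5, 0.0, -0.1]
gripper_width: 0.035
grip_force: 0.0
```

arm_command:
  gripper: [1,1,1,1,1,1]
  translation:
    - [0,0.03,0]
    - [0,0.03,0]
    - [0,0.03,0]
    - [0,0.03,0]
    - [0,0.03,0]
    - [0,0.03,0]
  twist: [0,0,0,0,0,0]

```text
time: 4.9
tool_pos: [0.4837, -0.2869, 0.0957]
tcp_rot: [[-0.999, 0.045, 0.0], [0.045, 0.999, -0.0], [-0.0, -0.0, -1.0]]
wrist_force: [-0.6, 0.2, 0.2]
gripper_width: 0.0003
grip_force: 0.0
```

Run:
```python
from h import *
w=optics.read_camera('wrist');s=optics.read_camera('side');c=optics.read_camera('scene')
r=lambda im,x,y:cv2.resize(im[y:y+100,x:x+130],(390,300),interpolation=cv2.INTER_CUBIC)
cv2.imwrite('pics/w2.png',np.vstack([np.hstack([r(s,240,220),r(c,130,180)]),np.hstack([cv2.resize(w[120:360,124:436],(390,300)),r(c,130,100)])]))
print(robot.get_obs()['joint_positions'])
```

```text
[-7.33946884e-01  5.65519651e-01  1.67511771e+00 -3.59220288e-06
  9.00954036e-01 -2.25934848e+00]
```

View pics/w2.png

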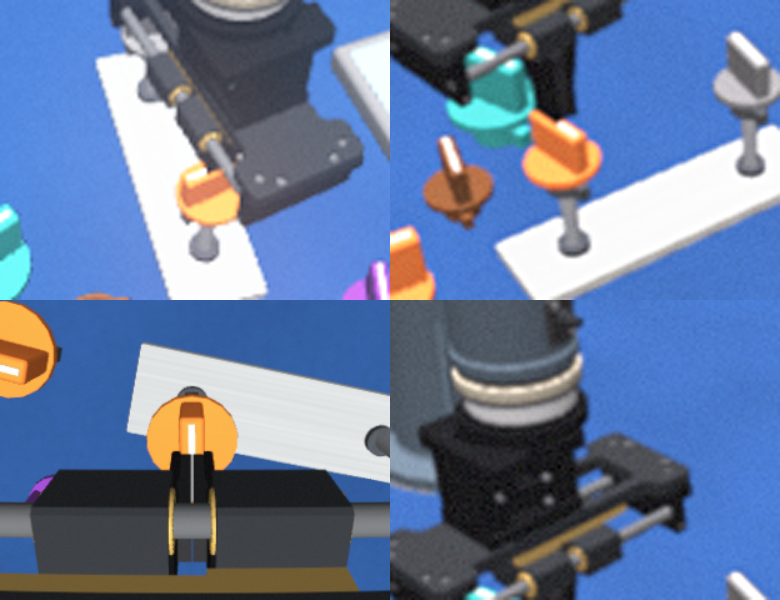

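The fingers closed on nothing: in the pictures the cap is still on its peg and the fingers are beside or above the bar. I project where the TCP should appear.

Run:
```python
from h import *
o=robot.get_obs();p=o['tool_pos'];print(p,o['gripper_width'])
for n in('wrist','scene','side'):
    K,D,R,t=cam(n,o);print(n,[np.round(cv2.projectPoints(np.array([np.array(p)+[0,0,z]]),cv2.Rodrigues(R)[0],t,K,D)[0].ravel(),1).tolist() for z in(0,.03,.06)])
s=optics.read_camera('scene');w=optics.read_camera('wrist')
cv2.imwrite('pics/w3.png',np.hstack([cv2.resize(s[195:255,155:215],(390,390),interpolation=cv2.INTER_CUBIC),cv2.resize(w[180:280,225:325],(390,390),interpolation=cv2.INTER_CUBIC)]))
```

```text
[ 0.48371135 -0.28684583  0.09565571] 0.0002582491656278929
wrist [[276.4, 234.7], [276.2, 253.7], [276.0, 279.5]]
scene [[187.5, 231.3], [185.9, 219.6], [184.2, 207.3]]
side [[310.1, 283.2], [311.1, 275.3], [312.1, 266.9]]
```

View pics/w3.png

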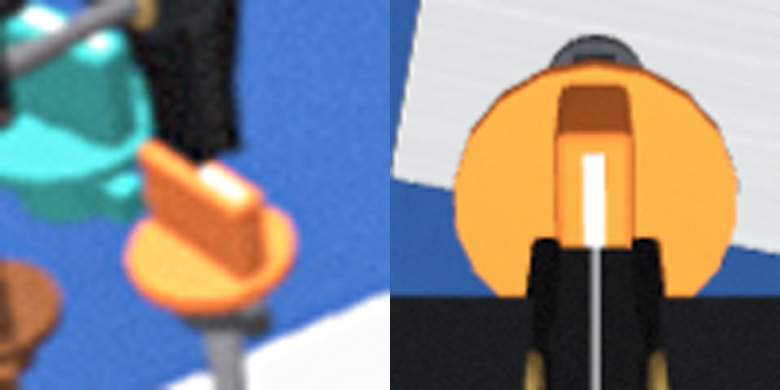

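The finger ends appear at scene (186,219) and wrist row 243. That puts the real fingertips about 30 mm above the reported TCP, just over the bar's top, so they closed above it. I check what the robot object says about its tool.

Run:
```python
from h import *
print([(a,getattr(robot,a) if not callable(getattr(robot,a)) else '()') for a in dir(robot) if a[0]!='_'])
o=robot.get_obs();print({k:np.round(v,3).tolist() for k,v in o.items() if k!='tcp_rot'})
# finger-end depth in hover picture: inner edges 200 and 357 at row 243, 87 mm apart
C=optics.get_calibration('wrist');T=C['T_tool_cam']
u=cv2.undistortPoints(np.array([[[200,243]],[[357,243]]],float),C['mtx'],C['dist']).reshape(2,2);d=.0868/(u[1,0]-u[0,0])
print([np.round(T@np.r_[x*d,y*d,d,1],4) for x,y in u])
```

```text
[('MotionError', '()'), ('get_obs', '()'), ('grasp_offset', 0.0187), ('hand_in', '()')]
{'time': 5.15, 'joint_positions': [-0.734, 0.566, 1.675, -0.0, 0.901, -2.259], 'qvel': [0.0, -0.001, 0.001, -0.0, 0.0, 0.0], 'effort': [-0.002, -41.102, -13.104, -0.061, 0.036, -0.0], 'tool_pos': [0.484, -0.287, 0.096], 'wrist_force': [-0.554, 0.128, 0.132], 'wrist_torque': [0.027, 0.006, -0.03], 'grip_force': 0.0, 'gripper_width': 0.001}
[array([ 0.0111, -0.0421, -0.0399,  1.    ]), array([ 0.011 ,  0.0447, -0.0399,  1.    ])]
```

The picture geometry again puts the finger ends 30–40 mm short of the reported TCP. I open part way, go down 27 mm watching the force, and close.

arm_command:
  gripper: [0,0,0,0,0,0,0]
  translation:
    - [0,0,0]
    - [0,0,0]
    - [0,0,0]
    - [0,0,0.07]
    - [0,0,0.14]
    - [0,0,0.21]
    - [0,0,0.27]
  twist: [0,0,0,0,0,0,0]

```text
time: 6.02
tool_pos: [0.4835, -0.2866, 0.0679]
tcp_rot: [[-0.999, 0.045, -0.001], [0.045, 0.999, 0.001], [0.001, 0.0, -1.0]]
wrist_force: [0.0, 0.4, 0.5]
gripper_width: 0.0435
grip_force: 0.0
```

Run:
```python
from h import *
o=robot.get_obs();C=cam('wrist',o);print(o['tool_pos'],o['gripper_width'],o['wrist_force'])
s=optics.read_camera('scene');w=optics.read_camera('wrist')
cv2.imwrite('pics/w4.png',np.hstack([cv2.resize(s[195:255,155:215],(390,390),interpolation=cv2.INTER_CUBIC),cv2.resize(w[180:280,225:325],(390,390),interpolation=cv2.INTER_CUBIC)]))
```

```text
[ 0.4835062  -0.28664859  0.06789066] 0.04345724004966604 [0.04838392 0.43519735 0.46727079]
```

View pics/w4.png

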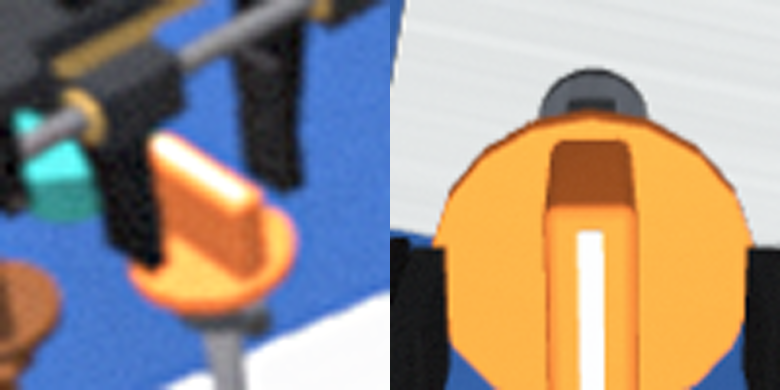

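Now the fingers straddle the bar, with their ends just above the disc. Bar's near end is at wrist row 232.6 (top) and 216.4 (base). Closing.

arm_command:
  gripper: [1,1,1,1,1,1]
  translation:
    - [0,0,0]
    - [0,0,0]
    - [0,0,0]
    - [0,0,0]
    - [0,0,0]
    - [0,0,0]
  twist: [0,0,0,0,0,0]

```text
time: 6.88
tool_pos: [0.4838, -0.2869, 0.0688]
tcp_rot: [[-0.999, 0.045, 0.0], [0.045, 0.999, -0.0], [-0.0, -0.0, -1.0]]
wrist_force: [-1.1, 0.1, 1.3]
gripper_width: 0.0119
grip_force: 40.0
```

Run:
```python
from h import *
o=robot.get_obs();C=cam('wrist',o)
a=onplane(C,(277,232.6),.123);b=onplane(C,(277,216.4),.093);print(a,b,'tool x of bar end',totool(a,o),totool(b,o))
```

```text
[ 0.46096266 -0.28537568  0.123     ] [ 0.46254769 -0.28548924  0.093     ] tool x of bar end [ 0.02289212  0.00051025 -0.05417262] [ 0.02131171  0.00047556 -0.02417218]
```

Gripped: width 11.9 mm at 40 N. The cap's axis is within about 1 mm of the tool axis. Lifting 75 mm, then carrying it to a viewing spot 80 mm to the +x side of the receptacle.

arm_command:
  gripper: [1,1,1,1]
  translation:
    - [0,0,-0.15]
    - [0,0,-0.4]
    - [0,0,-0.75]
    - [0,0,-0.75]
  twist: [0,0,0,0]

```text
time: 7.38
tool_pos: [0.4857, -0.2885, 0.1471]
tcp_rot: [[-0.999, 0.045, 0.006], [0.045, 0.999, -0.005], [-0.006, -0.005, -1.0]]
wrist_force: [0.1, 0.3, -1.0]
gripper_width: 0.0118
grip_force: 40.0
```

arm_command:
  gripper: [1,1,1]
  translation:
    - [-0.05,0.4,0]
    - [-0.09,0.8,0]
    - [-0.09,1.0,0]
  twist: [0,0,0]

```text
time: 7.75
tool_pos: [0.4964, -0.1852, 0.1431]
tcp_rot: [[-0.999, 0.044, -0.002], [0.044, 0.999, 0.001], [0.002, 0.001, -1.0]]
wrist_force: [0.4, -0.8, -0.6]
gripper_width: 0.0115
grip_force: 40.0
```

arm_command:
  gripper: [1,1,1]
  translation:
    - [-0.05,0.5,0]
    - [-0.09,1.0,0]
    - [-0.09,1.0,0]
  twist: [0,0,0]

```text
time: 8.12
tool_pos: [0.51, -0.0849, 0.1432]
tcp_rot: [[-0.999, 0.041, -0.002], [0.041, 0.999, 0.001], [0.002, 0.001, -1.0]]
wrist_force: [0.4, -0.7, -0.3]
gripper_width: 0.0117
grip_force: 40.0
```

arm_command:
  gripper: [1,1,1]
  translation:
    - [-0.05,0.5,0]
    - [-0.09,1.0,0]
    - [-0.09,1.0,0]
  twist: [0,0,0]

```text
time: 8.5
tool_pos: [0.5243, 0.0133, 0.1434]
tcp_rot: [[-0.999, 0.041, -0.0], [0.041, 0.999, -0.0], [0.0, -0.0, -1.0]]
wrist_force: [0.6, -0.5, -0.6]
gripper_width: 0.0119
grip_force: 40.0
```

arm_command:
  gripper: [1,1,1]
  translation:
    - [-0.05,0.5,0]
    - [-0.09,1.0,0]
    - [-0.09,1.0,0]
  twist: [0,0,0]

```text
time: 8.88
tool_pos: [0.5385, 0.112, 0.1435]
tcp_rot: [[-0.999, 0.042, 0.001], [0.042, 0.999, -0.0], [-0.001, -0.0, -1.0]]
wrist_force: [-0.2, -0.3, -0.8]
gripper_width: 0.0118
grip_force: 40.0
```

arm_command:
  gripper: [1,1,1]
  translation:
    - [-0.05,0.5,0]
    - [-0.09,1.0,0]
    - [-0.09,1.0,0]
  twist: [0,0,0]

```text
time: 9.25
tool_pos: [0.5525, 0.2111, 0.1435]
tcp_rot: [[-0.999, 0.043, 0.001], [0.043, 0.999, -0.0], [-0.001, -0.0, -1.0]]
wrist_force: [1.3, -0.2, -1.8]
gripper_width: 0.0116
grip_force: 40.0
```

arm_command:
  gripper: [1,1,1,1]
  translation:
    - [0,0.27,0]
    - [0,0.27,0]
    - [0,0.27,0]
    - [0,0.27,0]
  twist: [0.03,0.06,0.06,0.06]

```text
time: 9.75
tool_pos: [0.5529, 0.2357, 0.1435]
tcp_rot: [[-0.99, 0.14, -0.0], [0.14, 0.99, -0.001], [0.0, -0.001, -1.0]]
wrist_force: [0.4, 0.1, -0.7]
gripper_width: 0.0114
grip_force: 40.0
```

Run:
```python
from h import *
o=robot.get_obs();w=optics.read_camera('wrist');C=cam('wrist',o);K,D,R,t=C
cv2.imwrite('pics/w5.png',cv2.resize(w[0:240,120:440],(800,600),interpolation=cv2.INTER_CUBIC));np.savez('w5.npz',im=w,p=o['tool_pos'],r=o['tcp_rot'])
print(o['time'],o['tool_pos'],np.array(o['tcp_rot'])[:,0],o['gripper_width'],np.round(cv2.projectPoints(np.array([[.472,.241,.08]]),cv2.Rodrigues(R)[0],t,K,D)[0].ravel(),1))
```

```text
9.75 [0.55285849 0.23568146 0.14349396] [-9.90101797e-01  1.40350738e-01  3.18604346e-04] 0.011415524485302881 [269.  111.9]
```

View pics/w5.png

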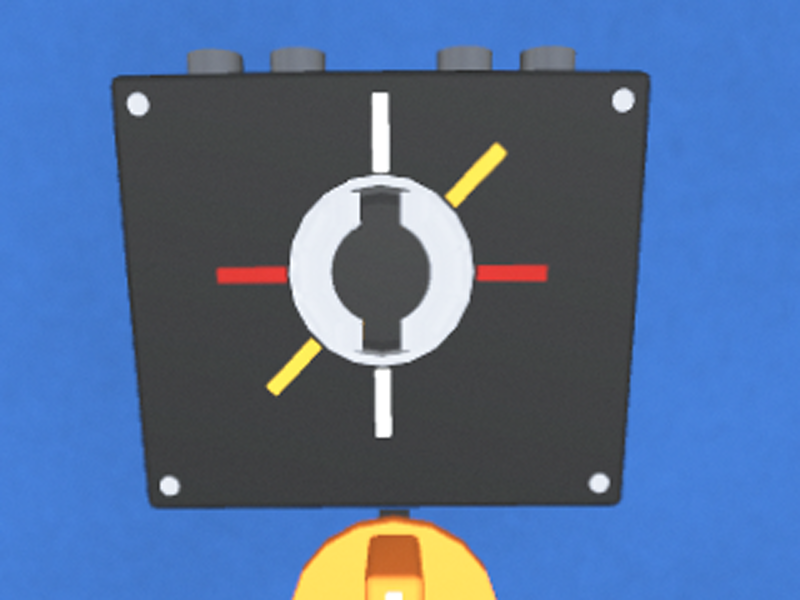

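The wrist view shows the receptacle clearly. The hole centre is at picture (381,271), wrist pixel (272.4,108.4). White marks end at (272,37.2) and (273.4,174.8). The upper-right and lower-left yellow marks are 45° clockwise. The held cap's bar is at the bottom, around column 277.6.

Run:
```python
from h import *
d=np.load('w5.npz');o={'tool_pos':d['p'],'tcp_rot':d['r']};C=cam('wrist',o)
c=onplane(C,(272.4,108.4),.08);print('ring',c,totool(c,o))
e=[(272,37.2),(273.4,174.8)];P=[onplane(C,p,.06) for p in e];print('white',line(*P));print([totool(p,o) for p in P])
y=[(120+503/2.5,146/2.5),(120+270/2.5,391/2.5)];print('yellow',line(*[onplane(C,p,.06) for p in y]))
zc=.0688-.0685 # TCP minus cap origin
zt=o['tool_pos'][2]-zc+.0545
b=[(120+394/2.5,582/2.5),(120+394/2.5,574/2.5)]
print('bar end top, tool',totool(onplane(C,b[1],zt),o),'tool x angle',np.degrees(np.arctan2(d['r'][1,0],d['r'][0,0])))
```

```text
ring [0.46967139 0.24412404 0.08      ] [ 0.08352839 -0.00326641  0.06352316]
white (array([0.4703, 0.244 , 0.06  ]), np.float64(172.3), np.float64(0.1149))
[array([ 0.14038018, -0.00363141,  0.08354157]), array([ 0.02544389, -0.00294957,  0.08350441])]
yellow (array([0.4699, 0.2441, 0.06  ]), np.float64(127.2), np.float64(0.1152))
bar end top, tool [ 0.02455674  0.0007819  -0.05419281] tool x angle 171.9318571693782
```

arm_command:
  gripper: [1,1,1,1,1,1]
  translation:
    - [0.42,-0.02,0]
    - [0.832,-0.039,0]
    - [0.832,-0.039,0.25]
    - [0.832,-0.039,0.5]
    - [0.832,-0.039,0.58]
    - [0.832,-0.039,0.58]
  twist: [-0.004,-0.004,-0.004,-0.004,-0.004,-0.004]

```text
time: 10.55
tool_pos: [0.4698, 0.2449, 0.0855]
tcp_rot: [[-0.991, 0.133, -0.001], [0.133, 0.991, -0.0], [0.001, -0.0, -1.0]]
wrist_force: [-0.7, -0.2, -0.1]
gripper_width: 0.0113
grip_force: 40.0
```

Run:
```python
from h import *
o=robot.get_obs();print(o['tool_pos'],o['wrist_force'],np.degrees(np.arctan2(o['tcp_rot'][1][0],o['tcp_rot'][0][0])),totool((.4702,.2435,.08),o))
s=optics.read_camera('scene');d=optics.read_camera('side')
r=lambda im,x,y:cv2.resize(im[y:y+60,x:x+60],(390,390),interpolation=cv2.INTER_CUBIC)
cv2.imwrite('pics/w6.png',np.hstack([r(s,298,115),r(d,178,115)]))
```

```text
[0.46975141 0.24491855 0.08548263] [-0.72018386 -0.23680028 -0.10373369] 172.34326836062567 [-0.00063693 -0.00134407  0.00548275]
```

View pics/w6.png

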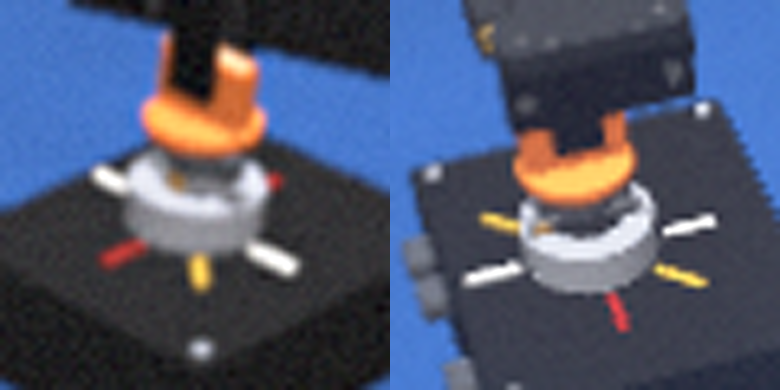

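The cap hangs squarely over the ring, in line with the slots. A small y correction, then down a little with a force check.

arm_command:
  gripper: [1,1,1,1,1]
  translation:
    - [-0.003,-0.01,0]
    - [-0.003,-0.01,0.04]
    - [-0.003,-0.01,0.08]
    - [-0.003,-0.01,0.1]
    - [-0.003,-0.01,0.1]
  twist: [0,0,0,0,0]

```text
time: 11.28
tool_pos: [0.4696, 0.2442, 0.0754]
tcp_rot: [[-0.991, 0.133, -0.001], [0.133, 0.991, -0.0], [0.001, -0.0, -1.0]]
wrist_force: [-0.4, 0.8, -0.4]
gripper_width: 0.0118
grip_force: 40.0
```

arm_command:
  gripper: [1,1,1,1,1]
  translation:
    - [0,0,0.04]
    - [0,0,0.08]
    - [0,0,0.11]
    - [0,0,0.13]
    - [0,0,0.13]
  twist: [0,0,0,0,0]

```text
time: 11.9
tool_pos: [0.4697, 0.2442, 0.0625]
tcp_rot: [[-0.991, 0.133, -0.0], [0.133, 0.991, -0.0], [0.0, -0.0, -1.0]]
wrist_force: [-0.0, -0.2, -1.0]
gripper_width: 0.0115
grip_force: 40.0
```

arm_command:
  gripper: [1,1,1,1]
  translation:
    - [0,0,0.01]
    - [0,0,0.015]
    - [0,0,0.02]
    - [0,0,0.02]
  twist: [0,0,0,0]

```text
time: 12.4
tool_pos: [0.47, 0.2443, 0.0618]
tcp_rot: [[-0.991, 0.133, 0.001], [0.133, 0.991, 0.0], [-0.001, 0.0, -1.0]]
wrist_force: [-2.6, -0.6, 7.9]
gripper_width: 0.0119
grip_force: 40.0
```

Home: the contact came at exactly the expected height (0.0618) with 8 N. Now the clockwise twist of 45°, with the push eased slightly.

arm_command:
  gripper: [1,1,1,1,1,1,1,1,1,1]
  translation:
    - [0,0,-0.004]
    - [0,0,-0.004]
    - [0,0,-0.004]
    - [0,0,-0.004]
    - [0,0,-0.004]
    - [0,0,-0.004]
    - [0,0,-0.004]
    - [0,0,-0.004]
    - [0,0,-0.004]
    - [0,0,-0.004]
  twist: [0.06,0.12,0.18,0.24,0.3,0.36,0.42,0.47,0.5,0.5]

```text
time: 13.65
tool_pos: [0.4696, 0.2434, 0.0619]
tcp_rot: [[-0.608, 0.794, -0.0], [0.794, 0.608, -0.002], [-0.001, -0.001, -1.0]]
wrist_force: [-2.2, -3.0, 6.0]
gripper_width: 0.0119
grip_force: 40.0
```

Run:
```python
from h import *
o=robot.get_obs();print(o['tool_pos'],o['wrist_force'],o['wrist_torque'],o['joint_positions'][5],np.degrees(np.arctan2(o['tcp_rot'][1][0],o['tcp_rot'][0][0])))
s=optics.read_camera('scene');d=optics.read_camera('side');w=optics.read_camera('wrist')
r=lambda im,x,y:cv2.resize(im[y:y+60,x:x+60],(390,390),interpolation=cv2.INTER_CUBIC)
cv2.imwrite('pics/w7.png',np.vstack([np.hstack([r(s,298,115)[:300],r(d,178,115)[:300]]),cv2.resize(w[150:265,130:430],(780,299),interpolation=cv2.INTER_CUBIC)]))
```

```text
[0.4696353  0.24343214 0.06186687] [-2.16574347 -3.02973438  5.97603928] [-0.5573922   0.30377279  0.06046649] -0.38387610225510094 127.42091833241916
```

View pics/w7.png

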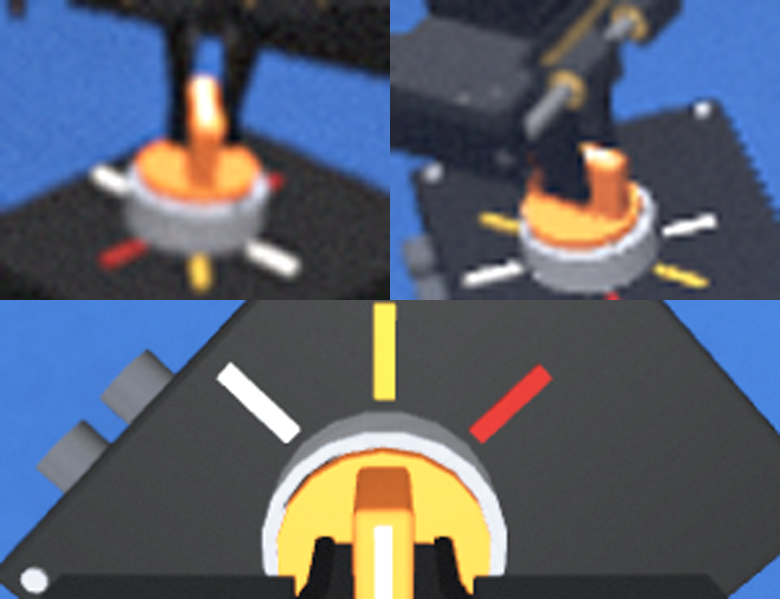

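The cap sits flush on the ring, and the bar (column 383) points straight at the yellow mark (column 385), turned 44.9°. Time is 13.8 s. Handing in while holding.

```bash
python3 -c "
from plant import robot
print(robot.hand_in())"
```

```text
the job is handed in; nothing more can be done
None
```

The orange cap is plugged fully home in the receptacle and turned 45° clockwise so its bar points at the yellow marks. The gripper was still holding it when I handed the job in, at about 14 s; the verdict itself was not shown.

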